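# Shut and pin the slide cabinet

## Task

Push the slide cabinet's door fully shut on its catch, then push the locking pin fully home through the eye on the door, and then flip the pin's ring over and press it down until it snaps past the pin's end. Leave the bottles and other things standing around where they are.

Things in the scene. Friction and masses are not known exactly. Their poses are not given: they have to be found in the camera images.
- cabinet: Fixed grey steel slide cabinet, 200 mm deep (its x), 260 mm wide (its y), 120 mm high; origin at the centre of its underside; its -x side is the front with the door. On the front edge of its roof, near the -y end, stand two steel guide eyes 30 mm wide in x, top 168 mm above the bench, at cabinet y -130 to -110 mm and -66 to -40 mm; the pin slides in them, its axis parallel to cabinet y, at cabinet x -106 mm, 152 mm above the bench.
- door (a joint): Opening angle of the cabinet's upright door (rad): 0 fully shut and seated, grows as its free (-y) edge swings out to the front. Door 258 mm wide from the hinge, 12 mm thick, from 7 to 117 mm above the bench, no handle; stays where it is left. Over the last 0.08 rad it rides past a spring ball catch (about 4 N at the free edge, 8 N at mid-width) that then holds it shut; it is seated when under 0.012.
- door_hinge (a point): On the door's vertical hinge axis, at cabinet x -106, y 130 mm, 60 mm above the bench.
- door_face (a point): Middle of the door's outer face, 130 mm from the hinge, 90 mm above the bench; its x and y axes turn with the door (-x points out of the face, -y to the free edge).
- door_eye (a point): Centre of the 15 mm hole in the eye that stands on the door's top edge 215 mm from the hinge (eye 30 mm wide, 10 mm thick, top 168 mm above the bench). With the door shut it lies between the guide eyes, in line with the pin.
- pin (a joint): How far the pin is drawn out (m): 0 fully home with its head against the guide, up to 0.084 drawn out towards cabinet -y. Sliding friction 6 N; it stays where left, and a hard pull or drag on the ring can draw it out again. The closed ring leaves it about 5 mm of play; drawn out further, the ring cannot close. The pin (steel, 12 mm thick, rod 100 mm long from the ring's pivot) cannot pass if the door is not seated.
- pin_head (a point): Centre of the flat end face (26 mm across) of the pin's head, the face to push; faces cabinet -y, 14 mm from the ring's pivot. The face lies between the arms of the ring (48 mm clear between them).
- pin_pivot (a point): Where the ring is hinged to the pin, on the pin's axis; hinge line along cabinet x.
- pin_end (a point): The far end of the pin: a sprung steel ball 12 mm across, 109 mm from the pivot towards cabinet +y.
- ring (a joint): Angle of the ring about its pivot (rad): 0 closed, lying along the pin with its bow just under the ball end; 1.68 standing straight up; about 2.9 folded back beyond the head (to cabinet -y). The direction pivot to lip is 0.11 rad below cabinet +y at 0. Stiff hinge: stays where left. From about 0.2 the bow lies on the sprung ball and must be pressed down past it (about 5 N on the lip), then it snaps and is held; locked when under 0.06.
- ring_lip (a point): Middle of the flat lip (30 mm wide in cabinet x, 24 mm long, 4 mm thick) on the ring's bow, 123 mm from the pivot (lip's outer end 135 mm). Ring: U-shaped, 64 mm wide outside, 8 mm wire, bow's wire centre 110 mm from the pivot. Closed, the top of the lip lies about 12 mm below the pin's axis, 19 mm above the roof.
- bottle_a: Bystander: tall amber glass bottle, 68 mm across, 170 mm high; origin at the centre of its underside.
- bottle_b: Bystander: clear glass bottle, 64 mm across, 115 mm high; origin at the centre of its underside.
- jar: Bystander: clear jar with white cap, 72 mm across, 85 mm high; origin at the centre of its underside.
- stain_dish: Bystander: closed glass staining dish, 89 x 74 mm, 67 mm high; origin at the centre of its underside.
- slide_box: Bystander: flat slide box 77 x 87 mm, 30 mm high, lying on the cabinet's roof; origin at the centre of its underside.
- beaker: Bystander: open glass beaker, 70 mm across, 80 mm high; origin at the centre of its underside.
- brush: Bystander: brush lying flat, 160 mm long along its x, about 25 mm thick; origin under its middle.

How it is judged:
By the outcome, as a careful person would: the job done as asked, in the order asked, and still so for the second after the job is handed in, with the robot touching nothing.
It also fails if it takes over 72 s, if anything falls off the work surface, if the arm or the gripper's body presses on something with over 40 N, if the wrist force passes 120 N, or if a joint passes its speed limit or range.

## Robot

A 6-joint arm with a two-finger parallel gripper is mounted at the origin on the work surface. World frame = base frame: x ahead of the robot, y to its left, z up, the work surface at z = 0. Lengths are in mm, angles in rad, forces in N, time in s.
With the tool pointing down it reaches from about 350 to 925 mm from the base axis. Payload 6.4 kg.
Tool frame: the origin (TCP) lies midway between the tips of the shut fingers; the grasp point (between the pads) lies r.pinch_z behind it (r.pinch_z is the distance from the TCP to the grasp point, in mm); z points along the fingers, y is the line along which they close (so a half turn about z gives the same grasp; the last joint's range is limited). The gripper opens to 85 mm and grips with 20 to 120 N. Pads are 22 mm wide; open, the fingers measure 114 mm over their backs; the gripper's body (76 mm by 85 mm) begins 54 mm behind the grasp point. The pads swing forward as they close: fully open they stand 13 mm farther back than shut.
Start: joints at [0.962, 0.245, 1.558, -0, 1.339, -0.174], TCP at [273.798, 589.533, 231.29] pointing down, gripper open.
Joint ranges: [-3.13, 3.13], [-1.02, 2.26], [0.13, 2.54], [-0.95, 4.09], [0.21, 2.88], [-2.74, 2.74]. Speed limits (rad/s): [2.57, 2.57, 3.14, 3.14, 3.14, 3.14].

## Interface

Orientations are given as a rotation vector (axis times angle).
In Python, from plant import r, camera, camera_params, job_done gives the robot as it stands. The module is installed in compiled form; this text tells all that it offers.
- The arm moves only by the tool drive_tool, never from a script. Its argument "moves" is a list that holds one entry, the list of rows, each a list of 7 numbers: the shift along the world's x, y, z in m, then the turn, a rotation vector about the world's x, y, z in degrees, then the opening, from 0 (shut) to 1 (fully open). A call has 1 to 8 rows; each row is the pose to reach, as a shift and turn from the pose commanded when the call began; what a row does not reach only later rows make up. A row lasts 1/10 s, in which the tool goes at most 50 mm and 8.59 degrees, less where a joint would pass 70% of its speed; a pose out of reach is approached as far as the arm can. A call with a gripper value outside its range is refused whole. The fingers move at their own pace and stop on an object; the grip force is fixed at half the most. Time passes only in rows, so rows that repeat a pose let the fingers close. It gives the time, the measured TCP pose, the force, the opening and the grip force at its end, in the units of the state.
- r.sense(): the state, without advancing time (a new reading comes with each control period).
- camera(name): name is "scene" or "top" or "wrist"; returns the picture (480x640x3 uint8, red, green, blue); there is no depth.
- camera_params(name): a dict with "fx", "fy", "cx", "cy" (pixels), "extrinsics" (4x4, takes a point from camera to world coordinates). Camera axes: x right, y down, z forward; pixel columns grow to the right and rows downward; lengths in mm; the calibration is good to about 2 mm. A picture is of the moment at which its call begins: read the wrist's pose just before it. camera_params takes no time and is no camera call; for the wrist camera it gives the pose at the moment of the call.
- job_done(): hands the job in; it is judged then, once.
The state is a dict: "t": time; "q": joint angles; "qd": joint speeds; "tau": joint torques, N m; "tcp_pos": TCP position; "eef_rot": TCP orientation; "contact_force": force on the tool from outside, world axes, zero at the start; "torque": the same for the moment, N m; "finger_gap": finger opening in mm; "gripper_force": force on a finger pad.
Only numpy, scipy, OpenCV 4.12 (cv2) and the standard library are available. Lean on these libraries where they do the work, as an engineer would, in place of code of your own. Each camera call takes 0.05 s, during which the arm holds its last target. There are 200 camera calls.

## Working session

There is one attempt and no reset: what is moved stays moved. The work goes in short steps, Python scripts to look and compute and a tool call to move; the robot and the scene stay as the last step left them, time stands still between calls to the robot, and variables do not carry over. Pictures are saved under pics/ and viewed, at most 10 in all, crops included, and the job is handed in when it is done.

Besides the shell and the picture viewer there is one more tool, called after "Call:" as a command line: name --argument value ..., lists and objects as JSON in quotes. drive_tool: Moves the arm, as the interface text tells. Its arguments: {"type":"object","properties":{"moves":{"type":"array","items":{"type":"array","items":{"type":"array","items":{"type":"number"}}}}},"required":["moves"]}

```bash
mkdir -p pics; cat > h.py <<'E'
import numpy as np,cv2
from plant import r,camera,camera_params,job_done
def snap(n,f):
    im=camera(n); cv2.imwrite('pics/'+f,im[:,:,::-1]); return im
def P(n):
    c=camera_params(n);E=np.array(c['extrinsics']);K=np.array([[c['fx'],0,c['cx']],[0,c['fy'],c['cy']],[0,0,1]]);return K,E
def proj(n,p):
    K,E=P(n);p=np.atleast_2d(p);q=(p-E[:3,3])@E[:3,:3];q=q@K.T;return q[:,:2]/q[:,2:]
def atz(n,u,v,z):
    K,E=P(n);d=E[:3,:3]@np.linalg.solve(K,[u,v,1]);o=E[:3,3];return o+d*(z-o[2])/d[2]
E
python3 - <<'E'
from h import *
snap('scene','s1.png');snap('top','t1.png')
for n in('scene','top'):print(P(n))
print(r.sense(),r.pinch_z)
E
```

```text
(array([[477.94401153,   0.        , 326.63384298],
       [  0.        , 477.94401153, 234.92071405],
       [  0.        ,   0.        ,   1.        ]]), array([[-6.94353110e-01,  5.01279654e-01, -5.16325931e-01,
         9.87657288e+02],
       [ 7.19511248e-01,  4.96862919e-01, -4.85212122e-01,
         4.57797573e+02],
       [ 1.33162450e-02, -7.08410861e-01, -7.05674663e-01,
         7.43937991e+02],
       [ 0.00000000e+00,  0.00000000e+00,  0.00000000e+00,
         1.00000000e+00]]))
(array([[510.97048075,   0.        , 317.16269508],
       [  0.        , 510.97048075, 239.30521122],
       [  0.        ,   0.        ,   1.        ]]), array([[ 1.75774237e-02, -9.84643381e-01,  1.73690664e-01,
         3.42366192e+02],
       [-9.99841852e-01, -1.68404771e-02,  5.71579078e-03,
         2.82453868e+01],
       [-2.70298191e-03, -1.73763664e-01, -9.84783673e-01,
         1.20527697e+03],
       [ 0.00000000e+00,  0.00000000e+00,  0.00000000e+00,
         1.00000000e+00]]))
{'t': 0.1, 'q': array([ 9.61856136e-01,  2.45728512e-01,  1.55891390e+00, -1.06845359e-06,
        1.33873920e+00, -1.74051174e-01]), 'qd': array([-0.00114607, -0.00168729, -0.00432136,  0.00170907, -0.00208564,
       -0.00081441]), 'tau': array([-4.78799848e-04, -4.30670142e+01, -3.27131009e+01, -1.28717152e-04,
        2.78988155e-03,  2.92252366e-05]), 'tcp_pos': array([273.51593938, 589.07931696, 230.28887765]), 'eef_rot': array([-6.77603874e-01, -3.06694769e+00,  2.59754020e-03]), 'contact_force': array([ 0.42558232, -0.40967902, -0.8541724 ]), 'torque': array([-0.03460252, -0.0830433 , -0.0383685 ]), 'gripper_force': 0.0, 'finger_gap': 85.30858823876054} 18.700000000000003
```

View pics/s1.png

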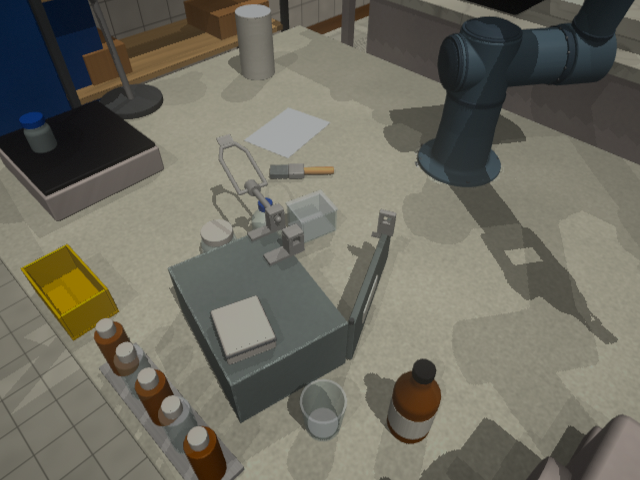

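View pics/t1.png

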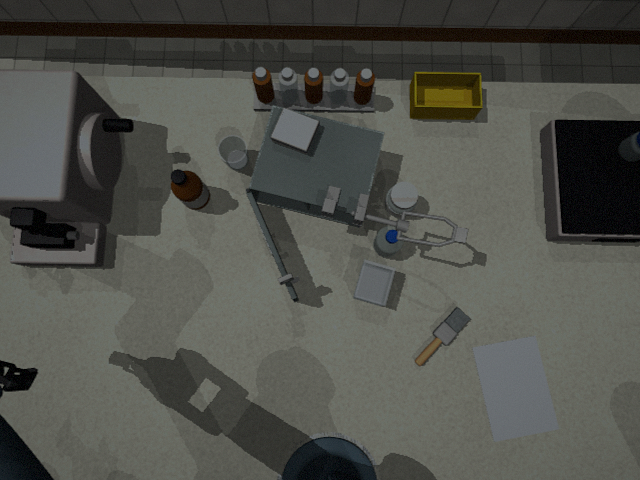

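The views show the cabinet with its door open (about 45–60°), the pin drawn out and the ring folded back at top view (430,230). The jar (403,195) and bottle_b (388,238) stand beside the pin. The dish is at (375,283) and bottle_a at (188,190). I'll enlarge these for an accurate fit.

```bash
python3 - <<'E'
import cv2,numpy as np
t=cv2.imread('pics/t1.png');s=cv2.imread('pics/s1.png')
a=cv2.resize(t[90:310,215:480],None,fx=3,fy=2.7,interpolation=cv2.INTER_CUBIC)
a=cv2.resize(t[95:295,225:485],(780,600),interpolation=cv2.INTER_CUBIC)
a=cv2.convertScaleAbs(a,alpha=1.6);cv2.imwrite('pics/t1c.png',a)
b=cv2.resize(s[120:345,160:460],(800,600),interpolation=cv2.INTER_CUBIC)
cv2.imwrite('pics/s1c.png',cv2.convertScaleAbs(b,alpha=1.5))
E
```

```text
(no output)
```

View pics/t1c.png

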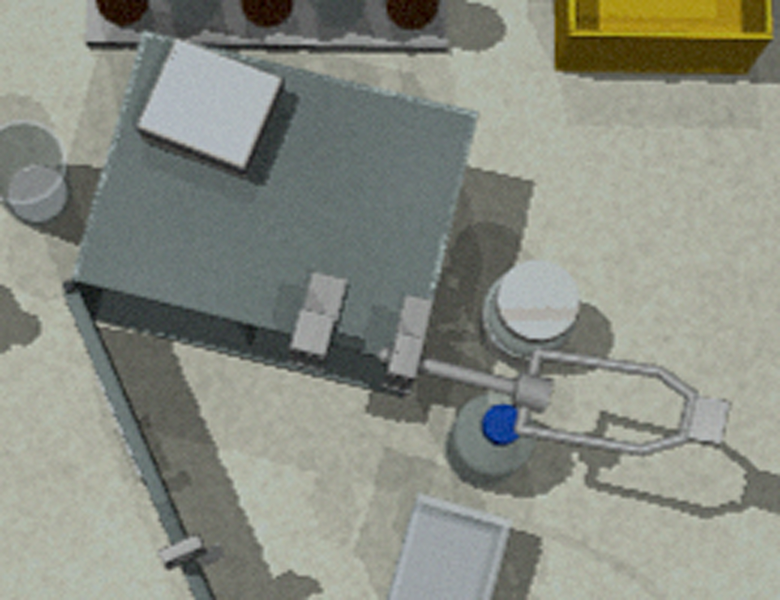

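View pics/s1c.png

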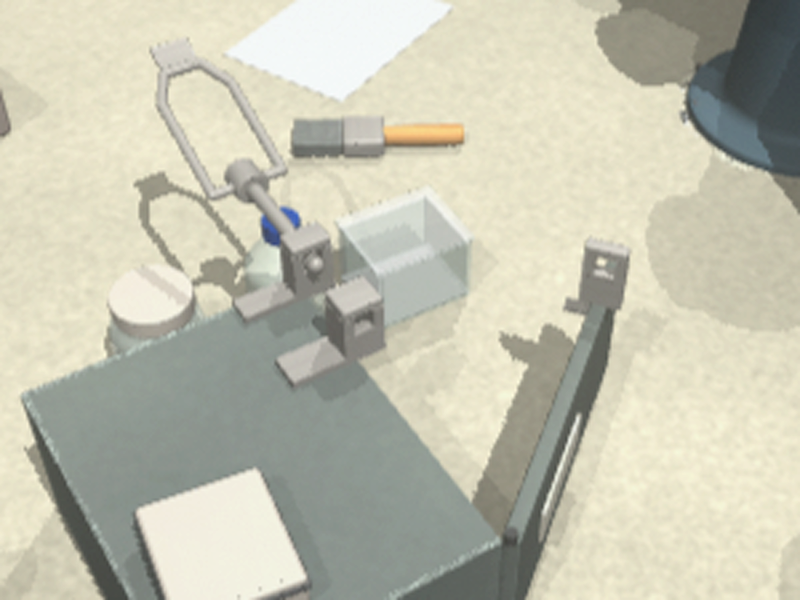

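```bash
cat > fit.py <<'E'
from h import *
from scipy.optimize import least_squares
T=lambda u,v:(225+u/3,95+v/3); S=lambda u,v:(160+u/2.6667,120+v/2.6667)
def model(x):
    cx,cy,w,a,p,th=x
    g=lambda X,Y,Z:np.array([cx+X*np.cos(w)-Y*np.sin(w),cy+X*np.sin(w)+Y*np.cos(w),Z])
    e=lambda d,Z:g(-106-d*np.sin(a),130-d*np.cos(a),Z)
    return dict(bl=g(100,130,120),br=g(100,-130,120),fl=g(-100,130,120),eye=e(215,168),face=g(-106,p-14,152),pivot=g(-106,p,152),
     ball=g(-106,p+109,152),lip=g(-106,p+123*np.cos(th-.11),152+123*np.sin(th-.11)),
     g1=g(-106,-120,168),g2=g(-106,-53,168),deye=e(215,152),hinge=g(-106,130,60),edge=e(258,117),mid=g(-106,0,152))
obs=[('top','bl',T(147,35)),('top','br',T(477,113)),('top','fl',T(77,283)),('top','eye',T(183,550)),('top','lip',T(708,418)),('top','pivot',T(531,390)),
('scene','br',S(25,396)),('scene','fl',S(500,543)),('scene','eye',S(607,245)),('scene','ball',S(315,262)),('scene','lip',S(172,52)),('scene','pivot',S(246,180)),
('top','g1',T(406,350)),('top','g2',T(315,330)),('scene','g1',S(305,240)),('scene','g2',S(354,293))]
def res(x):
    m=model(x);return np.concatenate([proj(n,m[k])[0]-np.array(o) for n,k,o in obs])
if __name__=='__main__':
    s=least_squares(res,[600,50,-.25,.9,-213,2.9],loss='soft_l1',x_scale=[10,10,.1,.1,10,.1])
    print(s.x.round(3));R=res(s.x).reshape(-1,2)
    for o,q in zip(obs,R):print(o[0],o[1],q.round(1))
    for k,v in model(s.x).items():print(k,v.round(0))
    np.save('x.npy',s.x)
E
python3 fit.py; python3 - <<'E'
from h import *
for n,uv,z in [('blueTop',(392,236),115),('jar',(404,196),85),('dishc',(375.5,283),67)]:print(n,atz('top',*uv,z))
E
```

```text
[ 7.13399e+02  3.78940e+01 -2.31000e-01  9.02000e-01 -2.11563e+02
  2.88400e+00]
top bl [-1.7 -1.7]
top br [ 0.3 -0.9]
top fl [-2.2 -1.5]
top eye [-0.7 -0.8]
top lip [0.5 0. ]
top pivot [0.1 0. ]
scene br [-2.1 -1.4]
scene fl [ 1.1 -1.6]
scene eye [-0.1 -0.7]
scene ball [1.  1.3]
scene lip [ 0.  -0.1]
scene pivot [-0.1 -0.4]
top g1 [0.  1.2]
top g2 [-0.9  0.2]
scene g1 [-0.4 -2.5]
scene g2 [-0.3 -0.4]
bl [841. 141. 120.]
br [ 781. -112.  120.]
fl [646. 187. 120.]
eye [445.  98. 168.]
face [ 558. -157.  152.]
pivot [ 562. -144.  152.]
ball [587. -38. 152.]
lip [ 535. -255.  196.]
g1 [583. -55. 168.]
g2 [598.  11. 168.]
deye [445.  98. 152.]
hinge [640. 189.  60.]
edge [406.  79. 117.]
mid [610.  62. 152.]
blueTop [ 544.7144209  -127.54598014  115.        ]
jar [ 642.63377351 -159.6485164    85.        ]
dishc [446.52056416 -96.82985174  67.        ]
```

```bash
cat > way.py <<'E'
from fit import *
x=np.load('x.npy');cx,cy,w=x[:3]
def W(X,Y):return np.array([cx+X*np.cos(w)-Y*np.sin(w),cy+X*np.sin(w)+Y*np.cos(w)])
def D(a,d=130,gap=0):
    h=11*np.cos(a)+14.5*np.sin(a)+6+gap
    return W(-106-d*np.sin(a)-h*np.cos(a),130-d*np.cos(a)+h*np.sin(a))
E
python3 - <<'E'
from way import *
print('yaw',np.degrees(w))
print('pre',D(.9,gap=25))
for a in[.9,.8,.7,.6,.5,.4,.3,.2,.1,.05,0]:print(a,D(a).round(1))
print(atz('top',188,190,100))
E
```

```text
yaw -13.259389881794455
pre [501.4629162  177.96545504]
0.9 [512.1 155.3]
0.8 [516.1 142.6]
0.7 [521.5 130.2]
0.6 [528.3 118.3]
0.5 [536.4 107.1]
0.4 [545.7  96.7]
0.3 [556.2  87.2]
0.2 [567.8  78.9]
0.1 [580.3  71.8]
0.05 [586.9  68.8]
0 [593.7  66.1]
[644.30892798 325.41326317 100.        ]
```

Call:
drive_tool --moves '[[[0.022, -0.04, 0, 0, 0, 2, 0], [0.044, -0.08, 0, 0, 0, 4, 0], [0.066, -0.12, 0, 0, 0, 6, 0], [0.088, -0.16, 0, 0, 0, 8, 0], [0.11, -0.2, 0, 0, 0, 10, 0], [0.132, -0.24, 0, 0, 0, 11.7, 0], [0.154, -0.28, 0, 0, 0, 11.7, 0], [0.176, -0.32, 0, 0, 0, 11.7, 0]]]'

```text
t: 0.9
tcp_pos: [450.1, 267.8, 231.0]
eef_rot: [-0.361, -3.12, 0.0]
contact_force: [1.0, 1.0, -0.4]
finger_gap: -0.3
gripper_force: 0.0
```

Call:
drive_tool --moves '[[[0.022, -0.04, 0, 0, 0, 0, 0], [0.044, -0.08, 0, 0, 0, 0, 0], [0.052, -0.092, 0, 0, 0, 0, 0], [0.052, -0.092, -0.04, 0, 0, 0, 0], [0.052, -0.092, -0.08, 0, 0, 0, 0], [0.052, -0.092, -0.12, 0, 0, 0, 0], [0.052, -0.092, -0.136, 0, 0, 0, 0], [0.052, -0.092, -0.136, 0, 0, 0, 0]]]'

```text
t: 1.7
tcp_pos: [498.8, 177.7, 91.8]
eef_rot: [-0.36, -3.114, 0.003]
contact_force: [-0.6, -0.4, -0.2]
finger_gap: 0.4
gripper_force: 0.0
```

Call:
drive_tool --moves '[[[0.01, -0.022, 0, 0, 0, 0, 0], [0.0143, -0.035, 0, 0, 0, 0, 0], [0.0197, -0.0473, 0, 0, 0, 0, 0], [0.0265, -0.0592, 0, 0, 0, 0, 0], [0.0346, -0.0704, 0, 0, 0, 0, 0], [0.0439, -0.0808, 0, 0, 0, 0, 0], [0.0544, -0.0903, 0, 0, 0, 0, 0], [0.066, -0.0986, 0, 0, 0, 0, 0]]]'

```text
t: 2.5
tcp_pos: [568.6, 78.1, 95.2]
eef_rot: [-0.362, -3.12, -0.0]
contact_force: [-0.1, 1.5, 0.5]
finger_gap: 0.1
gripper_force: 0.3
```

Call:
drive_tool --moves '[[[0.006, -0.0035, 0, 0, 0, 0, 0], [0.0125, -0.007, 0, 0, 0, 0, 0], [0.016, -0.0085, 0, 0, 0, 0, 0], [0.019, -0.01, 0, 0, 0, 0, 0], [0.0225, -0.0115, 0, 0, 0, 0, 0], [0.0225, -0.0115, 0, 0, 0, 0, 0]]]'

```text
t: 3.1
tcp_pos: [582.4, 69.6, 91.1]
eef_rot: [-0.363, -3.1, -0.002]
contact_force: [-23.7, 4.5, 2.5]
finger_gap: -0.0
gripper_force: 0.0
```

Call:
drive_tool --moves '[[[0, 0, 0, 0, 0, 0, 0], [0, 0, 0, 0, 0, 0, 0], [0.002, -0.0005, 0, 0, 0, 0, 0], [0.002, -0.0005, 0, 0, 0, 0, 0]]]'

```text
t: 3.5
tcp_pos: [582.0, 69.6, 91.0]
eef_rot: [-0.364, -3.094, -0.002]
contact_force: [-35.5, 6.3, 11.2]
finger_gap: -0.2
gripper_force: 0.0
```

```bash
python3 - <<'E'
from h import *
a=snap('top','t2.png');b=snap('scene','s2.png')
t=cv2.resize(a[150:270,230:410],(800,533),interpolation=cv2.INTER_CUBIC)
s=b[170:340,200:440];s=cv2.resize(s,(800,567),interpolation=cv2.INTER_CUBIC)
cv2.imwrite('pics/c2.png',cv2.convertScaleAbs(s[:,:,::-1],alpha=1.6));cv2.imwrite('pics/c2t.png',cv2.convertScaleAbs(t[:,:,::-1],alpha=1.6))
E
```

```text
(no output)
```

View pics/c2.png

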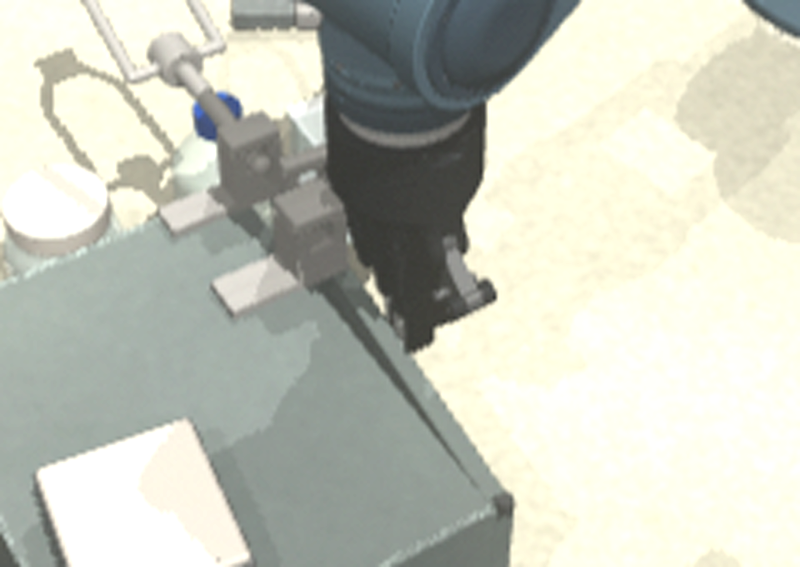

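The picture shows a wedge-shaped gap at the door's top. The gripper's knuckles are resting on the inner guide eye (320,250), so the door isn't seated. I'll back off, move 35 mm towards the hinge and push again.

Call:
drive_tool --moves '[[[-0.0195, 0.0046, 0, 0, 0, 0, 0], [-0.0115, 0.0386, 0.008, 0, 0, 0, 0], [-0.0115, 0.0386, 0.008, 0, 0, 0, 0], [-0.004, 0.0368, 0.008, 0, 0, 0, 0], [0.002, 0.0354, 0.008, 0, 0, 0, 0], [0.007, 0.0342, 0.008, 0, 0, 0, 0], [0.01, 0.0335, 0.008, 0, 0, 0, 0], [0.01, 0.0335, 0.008, 0, 0, 0, 0]]]'

```text
t: 4.4
tcp_pos: [601.5, 99.8, 102.8]
eef_rot: [-0.362, -3.117, 0.0]
contact_force: [-5.0, 1.2, 4.4]
finger_gap: 0.2
gripper_force: 2.6
```

Call:
drive_tool --moves '[[[0.002, -0.0005, 0, 0, 0, 0, 0], [0.004, -0.001, 0, 0, 0, 0, 0], [0.004, -0.001, 0, 0, 0, 0, 0]]]'

```text
t: 4.7
tcp_pos: [601.6, 99.8, 102.8]
eef_rot: [-0.36, -3.105, 0.0]
contact_force: [-22.4, 3.5, 16.5]
finger_gap: -0.1
gripper_force: 11.2
```

The push stopped at cabinet x = -123.0, which is the door's closed position, so it is seated. Next I'll go over behind the pin's head and come down between the ring's arms.

Call:
drive_tool --moves '[[[-0.0243, 0.0057, 0, 0, 0, 0, 0], [-0.0243, 0.0057, 0.045, 0, 0, 0, 0], [-0.0243, 0.0057, 0.09, 0, 0, 0, 0], [-0.0243, 0.0057, 0.127, 0, 0, 0, 0], [-0.03, -0.04, 0.127, 0, 0, 0, 0], [-0.036, -0.085, 0.127, 0, 0, 0, 0], [-0.04, -0.13, 0.127, 0, 0, 0, 0], [-0.046, -0.175, 0.127, 0, 0, 0, 0]]]'

```text
t: 5.5
tcp_pos: [560.3, -78.2, 230.4]
eef_rot: [0.362, 3.12, -0.001]
contact_force: [1.4, 0.2, 0.5]
finger_gap: -0.0
gripper_force: 0.0
```

Call:
drive_tool --moves '[[[-0.003, -0.045, 0, 0, 0, 0, 0], [-0.006, -0.09, 0, 0, 0, 0, 0], [-0.0074, -0.1055, 0, 0, 0, 0, 0], [-0.0074, -0.1055, 0, 0, 0, 0, 0]]]'

```text
t: 5.9
tcp_pos: [552.6, -183.9, 230.1]
eef_rot: [-0.368, -3.12, 0.0]
contact_force: [0.1, 0.7, 0.8]
finger_gap: 0.1
gripper_force: 0.0
```

```bash
python3 - <<'E'
from h import *
a=snap('scene','s3.png');w=snap('wrist','w3.png')
s=a[90:340,180:440];s=cv2.resize(s,(400,385),interpolation=cv2.INTER_CUBIC)
w=cv2.resize(w,(400,300)); w=np.vstack([w,np.zeros((85,400,3),np.uint8)])
cv2.imwrite('pics/c3.png',cv2.convertScaleAbs(np.hstack([s,w])[:,:,::-1],alpha=1.6))
x=np.load('x.npy')
import fit;m=fit.model(x)
for k in('pivot','face','lip'):print(k,proj('wrist',m[k]))
E
```

```text
pivot [[372.28737347 247.63084856]]
face [[352.31526648 247.6402477 ]]
lip [[184.11775574 271.88749163]]
```

View pics/c3.png

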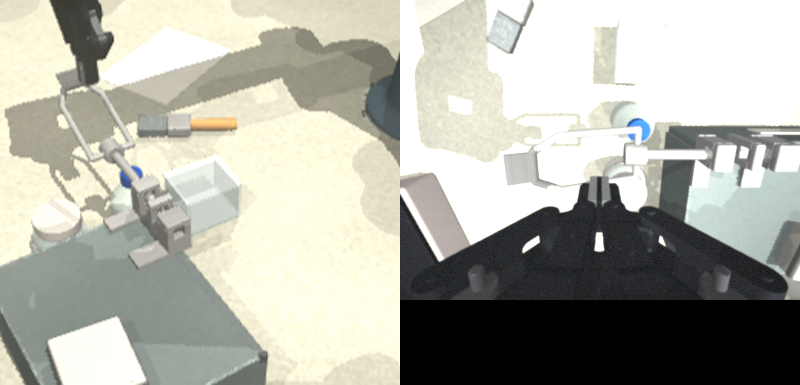

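The door is shut, with its eye in line between the guides. The wrist view has the pin head at (371,246), matching the fit at (372,248). Now to descend and push the pin.

Call:
drive_tool --moves '[[[0, 0.002, -0.03, 0, 0, 0, 0], [0, 0.002, -0.06, 0, 0, 0, 0], [0, 0.002, -0.085, 0, 0, 0, 0], [0, 0.002, -0.085, 0, 0, 0, 0]]]'

```text
t: 6.4
tcp_pos: [550.6, -176.1, 141.1]
eef_rot: [-0.357, -3.113, -0.005]
contact_force: [-0.3, -0.8, -0.6]
finger_gap: -0.2
gripper_force: 0.0
```

Call:
drive_tool --moves '[[[0.0027, 0.0117, 0, 0, 0, 0, 0], [0.0055, 0.0234, 0, 0, 0, 0, 0], [0.0083, 0.035, 0, 0, 0, 0, 0], [0.011, 0.0467, 0, 0, 0, 0, 0], [0.0133, 0.0565, 0, 0, 0, 0, 0], [0.0147, 0.0623, 0, 0, 0, 0, 0], [0.0156, 0.0662, 0, 0, 0, 0, 0], [0.0156, 0.0662, 0, 0, 0, 0, 0]]]'

```text
t: 7.2
tcp_pos: [569.2, -112.3, 146.7]
eef_rot: [0.359, 3.119, -0.003]
contact_force: [-0.7, -2.7, -1.2]
finger_gap: 0.2
gripper_force: 1.4
```

Call:
drive_tool --moves '[[[0.0009, 0.0039, 0, 0, 0, 0, 0], [0.0018, 0.0078, 0, 0, 0, 0, 0], [0.0018, 0.0078, 0, 0, 0, 0, 0]]]'

```text
t: 7.5
tcp_pos: [570.9, -105.0, 146.7]
eef_rot: [0.36, 3.119, -0.002]
contact_force: [0.1, -4.1, -0.8]
finger_gap: -0.1
gripper_force: 2.0
```

Call:
drive_tool --moves '[[[0.0009, 0.0039, 0, 0, 0, 0, 0], [0.0018, 0.0078, 0, 0, 0, 0, 0], [0.0018, 0.0078, 0, 0, 0, 0, 0]]]'

```text
t: 7.8
tcp_pos: [572.1, -100.3, 146.8]
eef_rot: [0.359, 3.12, -0.012]
contact_force: [-5.4, -15.1, -1.3]
finger_gap: 0.0
gripper_force: 7.8
```

Call:
drive_tool --moves '[[[0.0009, 0.0039, 0, 0, 0, 0, 0], [0.0009, 0.0039, 0, 0, 0, 0, 0]]]'

```text
t: 8.0
tcp_pos: [572.2, -100.0, 146.9]
eef_rot: [-0.359, -3.12, 0.024]
contact_force: [-9.8, -28.2, -1.8]
finger_gap: -0.3
gripper_force: 14.7
```

```bash
python3 - <<'E'
from h import *
s=r.sense();print(s['tcp_pos'],s['contact_force'])
a=snap('scene','s4.png');w=snap('wrist','w4.png')
s=a[120:320,180:420];s=cv2.resize(s,(480,400),interpolation=cv2.INTER_CUBIC)
w=cv2.resize(w[150:400,250:450],(320,400))
cv2.imwrite('pics/c4.png',cv2.convertScaleAbs(np.hstack([s,w])[:,:,::-1],alpha=1.6))
E
```

```text
[ 572.15864174 -100.02758321  146.88419927] [ -9.80085302 -28.24228017  -1.84611544]
```

View pics/c4.png

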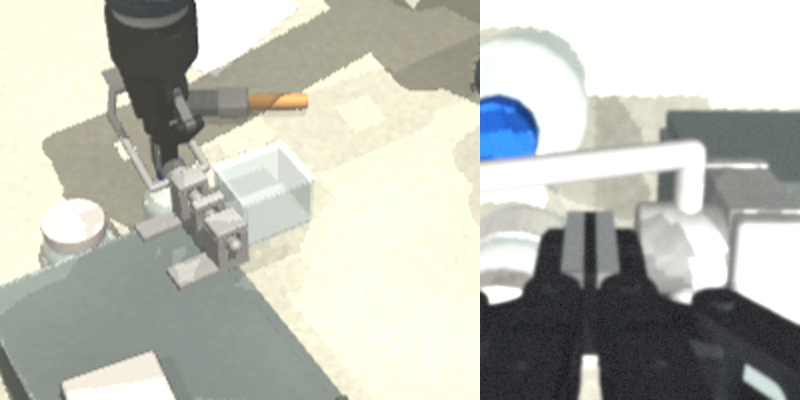

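The pin is home: the ball shows past the inner guide at (235,243), and the push stopped dead with a rising reaction. Next is the ring. I'll tilt the tool 45° towards cabinet +y, lift the lip from below and swing it over.

Call:
drive_tool --moves '[[[-0.002, -0.01, 0, 0, 0, 0, 0], [-0.003, -0.012, 0.04, 0, 0, 0, 0], [-0.003, -0.012, 0.08, 0, 0, 0, 0], [-0.003, -0.012, 0.12, 0, 0, 0, 0], [-0.003, -0.012, 0.15, 0, 0, 0, 0]]]'

```text
t: 8.6
tcp_pos: [571.2, -104.6, 300.1]
eef_rot: [0.36, 3.115, 0.001]
contact_force: [0.2, -0.9, 0.4]
finger_gap: 0.1
gripper_force: 0.0
```

```bash
cat > ring.py <<'E'
from way import *
py,s=-140,14
q=2**-.5
def tcp(phi,lead=0):
    u=np.array([np.cos(phi),np.sin(phi)]);n=np.array([-u[1],u[0]])
    if phi>2.356: yz=np.array([py,152])+135*u+2*n+s*np.array([q,-q])-11*np.array([q,q])
    else: yz=np.array([py,152])+(135-s)*u+2*n-11*np.array([q,q])
    yz=yz-lead*n
    return np.r_[W(-106,yz[0]),yz[1]]
E
python3 - <<'E'
from ring import *
print(r.sense()['q'].round(2),r.sense()['tcp_pos'])
pre=np.array([*W(-106,-340),235]);print('pre',pre)
a=tcp(2.774,-30);print('under',a)
for k,ph in enumerate(np.arange(2.774,.75,-.1)):
    p=tcp(ph,3);print(round(ph,2),(p-a).round(1))
E
```

```text
[-0.38  0.03  1.67  0.    1.44 -1.72] [ 571.16365203 -104.55057133  300.05283444]
pre [ 532.24271903 -268.72955028  235.        ]
under [ 547.06857409 -205.8126144   152.97502825]
2.77 [ 2.7 11.5 30.8]
2.67 [ 4.  17.  43.1]
2.57 [ 5.5 23.5 54.8]
2.47 [ 7.4 31.2 65.7]
2.37 [ 9.4 39.9 75.8]
2.27 [11.5 48.8 84.2]
2.17 [13.7 58.2 91.5]
2.07 [16.1 68.2 97.7]
1.97 [ 18.6  78.9 102.9]
1.87 [ 21.2  89.9 107. ]
1.77 [ 23.9 101.4 110. ]
1.67 [ 26.6 113.  111.7]
1.57 [ 29.4 124.8 112.2]
1.47 [ 32.2 136.5 111.6]
1.37 [ 34.9 148.2 109.7]
1.27 [ 37.6 159.6 106.7]
1.17 [ 40.2 170.6 102.5]
1.07 [ 42.7 181.2  97.1]
0.97 [ 45.  191.2  90.8]
0.87 [ 47.2 200.5  83.4]
0.77 [ 49.3 209.1  75.1]
```

Call:
drive_tool --moves '[[[-0.007, -0.03, 0, 0, 0, -8, 0], [-0.014, -0.06, 0, 0, 0, -16, 0], [-0.021, -0.09, 0, 0, 0, -24, 0], [-0.028, -0.12, 0, 0, 0, -32, 0], [-0.035, -0.15, 0, 0, 0, -40, 0], [-0.038, -0.163, 0, 0, 0, -48, 0], [-0.038, -0.163, 0, 0, 0, -48, 0]]]'

```text
t: 9.3
tcp_pos: [532.3, -269.3, 296.6]
eef_rot: [1.601, 2.701, 0.002]
contact_force: [0.9, 0.2, -1.0]
finger_gap: -0.3
gripper_force: 0.0
```

Call:
drive_tool --moves '[[[0, 0, -0.01, 0, 0, -8, 0], [0, 0, -0.02, 0, 0, -16, 0], [0, 0, -0.03, 0, 0, -24, 0], [0, 0, -0.04, 0, 0, -32, 0], [0, 0, -0.05, 0, 0, -40, 0], [0, 0, -0.06, 0, 0, -42, 0], [0, 0, -0.06, 0, 0, -42, 0]]]'

```text
t: 10.0
tcp_pos: [532.1, -266.4, 234.5]
eef_rot: [-2.456, -1.955, -0.001]
contact_force: [0.2, -0.7, -0.4]
finger_gap: 0.1
gripper_force: 0.0
```

Call:
drive_tool --moves '[[[0, 0, 0, 7.3, -1.7, 0, 0], [0, 0, 0, 14.6, -3.4, 0, 0], [0, 0, 0, 21.9, -5.2, 0, 0], [0, 0, 0, 29.2, -6.9, 0, 0], [0, 0, 0, 36.5, -8.6, 0, 0], [0, 0, 0, 43.8, -10.3, 0, 0], [0, 0, 0, 43.8, -10.3, 0, 0], [0, 0, 0, 43.8, -10.3, 0, 0]]]'

```text
t: 10.8
tcp_pos: [532.4, -268.2, 235.7]
eef_rot: [-1.985, -1.576, -0.821]
contact_force: [0.9, -0.4, -0.1]
finger_gap: 0.2
gripper_force: 0.0
```

```bash
python3 - <<'E'
from ring import *
from scipy.spatial.transform import Rotation as Ro
s=r.sense();M=Ro.from_rotvec(s['eef_rot']).as_matrix();print(s['tcp_pos'],s['q'].round(2));
C=np.array([[np.cos(w),-np.sin(w),0],[np.sin(w),np.cos(w),0],[0,0,1]]);print((C.T@M).round(2))
E
```

```text
[ 532.42031009 -268.16589187  235.71854294] [-0.9   0.34  1.58  0.59  1.75 -0.73]
[[-0.    1.   -0.  ]
 [ 0.71  0.    0.71]
 [ 0.71  0.   -0.71]]
```

Call:
drive_tool --moves '[[[0, 0, -0.04, 0, 0, 0, 0], [0, 0, -0.082, 0, 0, 0, 0], [0.0075, 0.0313, -0.082, 0, 0, 0, 0], [0.015, 0.0626, -0.082, 0, 0, 0, 0], [0.015, 0.0626, -0.082, 0, 0, 0, 0]]]'

```text
t: 11.3
tcp_pos: [547.8, -201.6, 154.3]
eef_rot: [-1.979, -1.58, -0.82]
contact_force: [0.1, -0.6, 0.4]
finger_gap: 0.0
gripper_force: 0.0
```

Call:
drive_tool --moves '[[[0.001, 0.006, 0.015, 0, 0, 0, 0], [0.0027, 0.0115, 0.0308, 0, 0, 0, 0], [0.004, 0.017, 0.0431, 0, 0, 0, 0], [0.0055, 0.0235, 0.0548, 0, 0, 0, 0], [0.0074, 0.0312, 0.0657, 0, 0, 0, 0]]]'

```text
t: 11.8
tcp_pos: [554.8, -174.9, 220.8]
eef_rot: [-1.986, -1.574, -0.823]
contact_force: [0.2, -1.8, -1.2]
finger_gap: 0.1
gripper_force: 0.5
```

Call:
drive_tool --moves '[[[0.002, 0.0087, 0.0101, 0, 0, 0, 0], [0.0041, 0.0176, 0.0185, 0, 0, 0, 0], [0.0063, 0.027, 0.0258, 0, 0, 0, 0], [0.0087, 0.037, 0.032, 0, 0, 0, 0], [0.0112, 0.0477, 0.0372, 0, 0, 0, 0], [0.0138, 0.0587, 0.0413, 0, 0, 0, 0], [0.0165, 0.0702, 0.0443, 0, 0, 0, 0], [0.0192, 0.0818, 0.046, 0, 0, 0, 0]]]'

```text
t: 12.6
tcp_pos: [573.8, -91.7, 265.2]
eef_rot: [-1.984, -1.572, -0.822]
contact_force: [0.2, -1.2, 0.5]
finger_gap: 0.0
gripper_force: 0.4
```

```bash
python3 - <<'E'
from h import *
a=snap('scene','s5.png')
s=a[90:290,180:440];s=cv2.resize(s,(520,400),interpolation=cv2.INTER_CUBIC)
cv2.imwrite('pics/c5.png',cv2.convertScaleAbs(s[:,:,::-1],alpha=1.6))
E
```

```text
(no output)
```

View pics/c5.png

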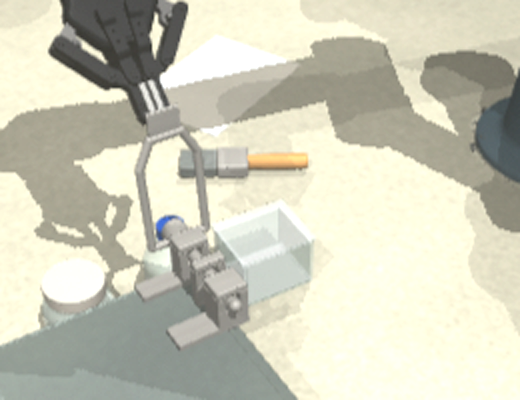

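The ring is nearly upright, with the fingertip behind its lip at (163,115). I'll carry on round the arc.

Call:
drive_tool --moves '[[[0.0028, 0.0118, 0.0005, 0, 0, 0, 0], [0.0056, 0.0235, -0.0001, 0, 0, 0, 0], [0.0083, 0.0352, -0.002, 0, 0, 0, 0], [0.011, 0.0466, -0.005, 0, 0, 0, 0], [0.0136, 0.0576, -0.0092, 0, 0, 0, 0], [0.0161, 0.0682, -0.0146, 0, 0, 0, 0], [0.0184, 0.0782, -0.0209, 0, 0, 0, 0], [0.0206, 0.0875, -0.0283, 0, 0, 0, 0]]]'

```text
t: 13.45
tcp_pos: [594.4, -4.3, 236.1]
eef_rot: [-1.984, -1.572, -0.822]
contact_force: [-0.1, -0.4, 0.4]
finger_gap: 0.1
gripper_force: 0.4
```

Call:
drive_tool --moves '[[[0.0021, 0.0086, -0.0083, 0, 0, 0, 0], [0.0021, 0.0086, -0.0083, 0, 0, 0, 0]]]'

```text
t: 13.65
tcp_pos: [595.4, 4.7, 226.4]
eef_rot: [-1.983, -1.571, -0.819]
contact_force: [0.0, 0.5, 0.4]
finger_gap: -0.1
gripper_force: 0.0
```

Call:
drive_tool --moves '[[[-0.003, -0.012, 0.02, 0, 0, 0, 0], [-0.003, -0.012, 0.057, -7.3, 1.7, 0, 0], [0.0033, 0.014, 0.057, -14.6, 3.4, 0, 0], [0.0033, 0.014, 0.057, -21.9, 5.2, 0, 0], [0.0033, 0.014, 0.057, -29.2, 6.9, 0, 0], [0.0033, 0.014, 0.057, -36.5, 8.6, 0, 0], [0.0033, 0.014, 0.057, -43.8, 10.3, 0, 0], [0.0033, 0.014, 0.057, -43.8, 10.3, 0, 0]]]'

```text
t: 14.45
tcp_pos: [600.0, 19.6, 285.8]
eef_rot: [2.458, 1.955, 0.0]
contact_force: [-0.5, -0.6, -0.1]
finger_gap: -0.3
gripper_force: 0.0
```

```bash
python3 - <<'E'
from h import *
s=r.sense();print(s['tcp_pos'],s['eef_rot'])
a=snap('scene','s6.png');
s=cv2.resize(a[150:290,200:400],(800,560),interpolation=cv2.INTER_CUBIC)
cv2.imwrite('pics/c6.png',cv2.convertScaleAbs(s[:,:,::-1],alpha=1.6))
E
```

```text
[599.99334909  19.56943782 285.81411414] [2.45791160e+00 1.95531026e+00 1.98573679e-04]
```

View pics/c6.png

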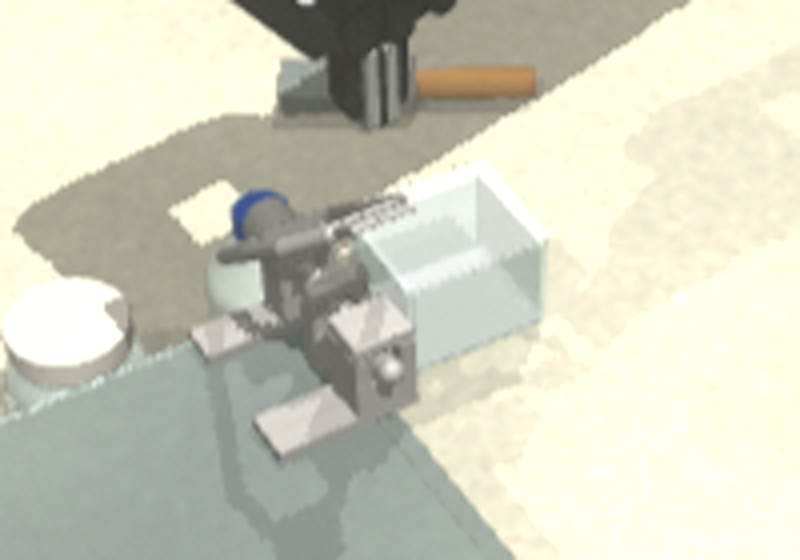

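```bash
python3 - <<'E'
from way import *
g=lambda Y,z:np.array([*W(-106,Y),z])
s=least_squares(lambda v:np.r_[proj('scene',g(v[0]+109,152))[0]-[297.8,241.5],proj('scene',g(v[0]+123*np.cos(v[1]),152+123*np.sin(v[1])))[0]-[293,203.3]],[-140,.75]);print(s.x,s.fun)
for p in(-144,-140,-136):print(p,proj('scene',g(p+109,152)))
p=-140
for ph in[.75,.5,.3,.2,.1,0,-.11]:print(ph,np.r_[W(-106,p+130+min(0,135*np.cos(ph)-5-130)),152+135*np.sin(ph)+2].round(1))
E
```

```text
[-144.84799707    0.68330294] [-0.0146102   0.43807266 -0.83164501  0.30463446]
-144 [[298.0336211  242.23632392]]
-140 [[299.20860255 243.6480705 ]]
-136 [[300.39035133 245.06794805]]
0.75 [599.6  17.2 246. ]
0.5 [604.1  36.4 218.7]
0.3 [606.5  46.6 193.9]
0.2 [607.3  49.9 180.8]
0.1 [607.8  51.8 167.5]
0 [607.9  52.5 154. ]
-0.11 [607.7  51.7 139.2]
```

Call:
drive_tool --moves '[[[0.0006, 0.004, -0.03, 0, 0, 0, 0], [0.0012, 0.006, -0.042, 0, 0, 0, 0], [0.0023, 0.0105, -0.055, 0, 0, 0, 0], [0.0039, 0.0172, -0.067, 0, 0, 0, 0], [0.0052, 0.0226, -0.079, 0, 0, 0, 0], [0.0063, 0.0274, -0.091, 0, 0, 0, 0], [0.0071, 0.0307, -0.104, 0, 0, 0, 0], [0.0075, 0.0325, -0.111, 0, 0, 0, 0]]]'

```text
t: 15.3
tcp_pos: [606.6, 50.3, 172.6]
eef_rot: [-2.461, -1.951, 0.002]
contact_force: [0.1, 0.0, 0.4]
finger_gap: 0.2
gripper_force: 0.2
```

Call:
drive_tool --moves '[[[0.0001, 0.0005, -0.007, 0, 0, 0, 0], [0.0002, 0.001, -0.014, 0, 0, 0, 0], [0.0002, 0.001, -0.02, 0, 0, 0, 0], [0.0002, 0.001, -0.026, 0, 0, 0, 0], [0, 0.001, -0.031, 0, 0, 0, 0], [0, 0.001, -0.035, 0, 0, 0, 0], [0, 0.001, -0.035, 0, 0, 0, 0]]]'

```text
t: 16.0
tcp_pos: [607.6, 50.5, 140.0]
eef_rot: [2.462, 1.95, 0.001]
contact_force: [-2.0, -0.8, 4.5]
finger_gap: -0.5
gripper_force: 2.2
```

Call:
drive_tool --moves '[[[0, 0, -0.003, 0, 0, 0, 0], [0, 0, -0.006, 0, 0, 0, 0], [0, 0, -0.006, 0, 0, 0, 0]]]'

```text
t: 16.3
tcp_pos: [608.6, 50.1, 137.6]
eef_rot: [2.46, 1.95, 0.001]
contact_force: [-9.3, -0.9, 21.6]
finger_gap: -0.0
gripper_force: 9.8
```

Call:
drive_tool --moves '[[[0, 0, 0.02, 0, 0, 0, 0], [0, 0, 0.06, 0, 0, 0, 0], [0, 0, 0.1, 0, 0, 0, 0], [-0.04, 0.01, 0.13, 0, 0, 0, 0], [-0.08, 0.02, 0.15, 0, 0, 0, 0], [-0.12, 0.03, 0.15, 0, 0, 0, 0], [-0.16, 0.04, 0.15, 0, 0, 0, 0], [-0.16, 0.04, 0.15, 0, 0, 0, 0]]]'

```text
t: 17.1
tcp_pos: [443.5, 91.9, 282.4]
eef_rot: [-2.46, -1.953, 0.001]
contact_force: [-0.1, 1.4, 0.5]
finger_gap: -0.0
gripper_force: 0.0
```

```bash
python3 - <<'E'
from way import *
a=snap('scene','s7.png');t=snap('top','t7.png')
s=cv2.resize(a[170:290,220:360],(560,480),interpolation=cv2.INTER_CUBIC)
tt=cv2.resize(t[160:280,300:360],(240,480),interpolation=cv2.INTER_CUBIC)
cv2.imwrite('pics/c7.png',cv2.convertScaleAbs(np.hstack([s,tt])[:,:,::-1],alpha=1.6))
for th in(0,.06,.2):
  for p in(-144,-140):
    f=th-.11;print(th,p,[((proj('scene',[*W(-106,p+R*np.cos(f)),152+R*np.sin(f)+2])[0]-[220,170])*4).round(0) for R in(123,135)],((proj('scene',[*W(-106,p+109),152])[0]-[220,170])*4).round(0))
E
```

```text
0 -144 [array([328., 326.]), array([343., 346.])] [312. 289.]
0 -140 [array([333., 332.]), array([348., 351.])] [317. 295.]
0.06 -144 [array([329., 315.]), array([343., 334.])] [312. 289.]
0.06 -140 [array([334., 321.]), array([348., 339.])] [317. 295.]
0.2 -144 [array([327., 287.]), array([342., 302.])] [312. 289.]
0.2 -140 [array([332., 293.]), array([347., 308.])] [317. 295.]
```

View pics/c7.png

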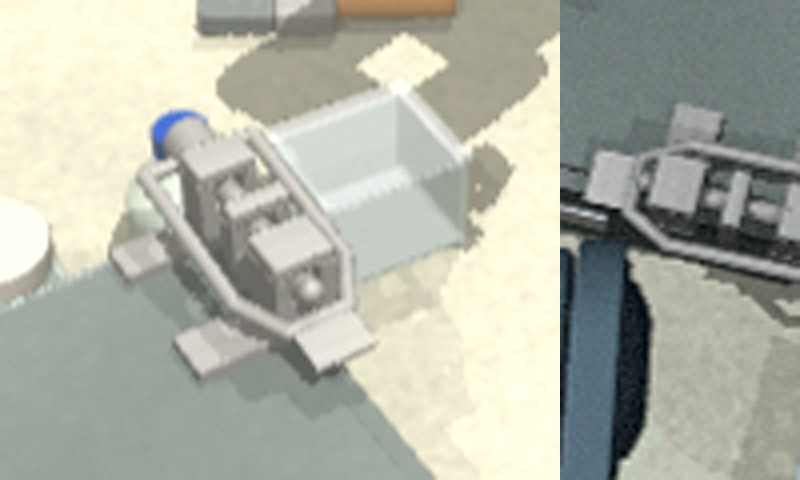

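The ring is closed: the lip at (336,341) lies below the ball at (311,287), as predicted for an angle of 0. The bow is under the ball, and the dish and bottles have not moved.

```bash
python3 -c "
from plant import job_done;print(job_done())"
```

```text
the job is handed in; nothing more can be done
None
```

The door is shut, the pin is fully home and the ring is closed past the pin's end, going by the last pictures; the job is handed in at about 17 s with no verdict returned, and one stalled door push put up to about 38 N on the inner guide eye, near the 40 N limit.

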